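# Seat the bayonet test collar on the cylinder head

### The job

The valve standing on the knurled collar of the cylinder head is in the way: put it in the empty parts tray and let go of it. Then turn the collar, feeling for the place where its hidden keyways drop over the pins, push it fully home against its spring, and finish still holding it pushed home with the gripper. Leave the other things on the bench and on the head where they are.

Things in the scene. Friction and masses are not known exactly. Their poses are not given: they have to be found in the camera images.
- head: bare aluminium cylinder head, 360 mm long (its own y) by 150 mm wide (its own x) by 100 mm high, fixed to the bench, with the knurled collar upright at the middle of its flat top. Origin: centre of the underside, straight below the collar; z up. Four stud bolts 35 mm tall stand at the corners of its top, 165 mm from the collar along y
- collar: round knurled steel collar of a bayonet fitting, 50 mm diameter, 24 mm tall, closed flat top, axis vertical. Origin: centre of its underside, 137 mm above the bench at the start (37 mm above the head's top); this frame goes down with the collar but does not turn with it, so the keyways cannot be read. Turns freely either way (0.03 N m). A flange 58 mm wide, 12 mm high lies below it on the head
- collar_top (a point): centre of the collar's flat top, 161 mm above the bench at the start, 149 mm when the collar is fully home (12 mm down). A spring pushes the collar up, 4 N at the top rising to 10 N fully home; if let go it springs back up
- collar_pins (a point): on the collar's axis at the height of three fixed pins hidden inside it, 120 degrees apart. They stop the collar hard 3 mm down unless its three keyways are over them: turning up to 120 degrees either way always passes a seat, with about 7 degrees of play either side. Turn in small steps and press after each: once it goes down over 5 mm, the keyways are found
- valve: engine poppet valve of steel, about 90 g, standing on its disc head on top of the collar, stem up: disc 34 mm diameter and 4 mm thick tapering to a stem 8.4 mm thick; 90 mm tall in all, the stem is plain from 24 mm to 88 mm. Origin: centre of the flat face it stands on; z along the stem to its tip
- valve_stem (a point): on the valve's stem axis, 55 mm above its flat face: where to pinch the stem
- tray: empty square open steel parts tray, 140 x 140 mm outside, 28 mm high, walls and floor 4 mm thick, fixed to the bench by its magnet. Origin: centre of its underside; z up. (The square wooden block of similar size on the other side, 35 mm high with three valves set in it, is a rack to be left alone)
- tappet_a: bystander: steel tappet, a plain cylinder 31 mm diameter, 26 mm tall, loose on top of the head, about 120 mm from the collar. Origin: centre of its underside
- tappet_b: bystander: a second such tappet on the other end of the head's top, about 120 mm from the collar. Origin: centre of its underside
- spanner: bystander: steel spanner 150 mm long lying flat on the bench between the robot and the head. Origin: under its middle
- hammer: bystander: hammer 260 mm long lying on the bench to the robot's right. Origin: under its middle
- grinder: bystander: air die grinder with a yellow barrel, 200 mm long, lying on the bench to the robot's left. Origin: under its middle

How it is judged:
On the way, in this order (a step that is already met when the one before it is completed fails the run):
1. the valve lies or stands in the parts tray, let go (x of valve_stem in the frame of tray between -0.075 and 0.075 m and y of valve_stem in the frame of tray between -0.075 and 0.075 m and x of valve in the frame of tray between -0.068 and 0.068 m and y of valve in the frame of tray between -0.068 and 0.068 m and height (world z) of valve_stem below 0.075 m and contact force between each of the fingers, the arm and valve below 0.1 N and linear speed of valve below 0.05 m/s), for 0.2 s.
2. the collar's keyways are over the pins and it is pushed home (z of collar_top in the frame of head below 0.1505 m), for 0.2 s.
At the end, for the whole second after the job is handed in: valve at rest in the tray (flat face within 68 mm, stem point within 75 mm of its centre along each side, stem point below 75 mm), untouched; collar still, within 1.5 mm of fully home, pressed by the gripper with over 3 N, all through the last second (all of step 1 and z of collar_top in the frame of head below 0.1505 m and contact force between any of the fingers, the arm and collar above 3 N and linear speed of collar below 0.02 m/s); the arm keeps its last pose, push and grip.
It fails at once if a bystander (tappets, spanner, hammer, grinder) is moved more than 30 mm (distance of any of tappet_a, tappet_b, spanner, hammer, grinder from where it was at the start of the episode above 0.03 m).
It fails at once if the valve falls off onto the bench or the head (it goes low while outside the tray) (height (world z) of valve_stem below 0.13 m and horizontal distance between valve_stem and tray above 0.16 m).
It also fails if it takes over 51 s, if anything falls off the work surface, if the arm or the gripper's body presses on something with over 40 N, if the wrist force passes 120 N, or if a joint passes its speed limit or range.

### The arm

A 7-joint arm with a two-finger parallel gripper is mounted at the origin on the work surface. World frame = base frame: x ahead of the robot, y to its left, z up, the work surface at z = 0. Lengths are in m, angles in rad, forces in N, time in s.
With the tool pointing down it reaches from about 0.4 to 0.85 m from the base axis. Payload 10.4 kg.
Tool frame: the origin (TCP) lies midway between the tips of the shut fingers; the grasp point (between the pads) lies 19 mm behind it; z points along the fingers, y is the direction in which the jaws open and shut (so a half turn about z gives the same grasp; the last joint's range is limited). The gripper opens to 85 mm and grips with 20 to 120 N. Pads are 22 mm wide; open, the fingers measure 114 mm over their backs; the gripper's body (76 mm by 85 mm) begins 54 mm behind the grasp point. The pads swing forward as they close: fully open they stand 13 mm farther back than shut.
Start: joints at [-1.125, 0.332, -0.065, 1.46, 0.022, 1.35, -0.088], TCP at [0.282, 0.558, 0.231] pointing down, gripper open.
Joint ranges: [-2.6, 2.6], [-0.5, 2.12], [-1.47, 1.34], [0.16, 2.42], [-1.27, 4.41], [0.06, 2.06], [-2.6, 2.6]. Speed limits (rad/s): [2.22, 2.22, 2.79, 2.79, 3.14, 3.14, 3.14].

### API

Orientations are given as a unit quaternion [x, y, z, w].
In Python, from workcell import manip, camera, camera_info, workorder, nets gives the robot as it stands.
- The arm moves only by the tool apply_moves, never from a script. Its argument "commands" is a list of rows, each a list of 5 numbers: the shift along the tool's x, y, z in m, then the turn about the tool's z in degrees, then the gripper command: -1 is fully open, 1 is shut, values between are in proportion. A call has 1 to 5 rows; each row shifts and turns the pose as measured when the row begins, along the tool's axes as they then stand; what a row does not reach is not made up. A row lasts 1/12 s, in which the tool goes at most 41.7 mm and 7.16 degrees, less where a joint would pass 70% of its speed; a pose out of reach is approached as far as the arm can. A call is refused whole if a number of a shift passes 0.0417 or a number of a turn 7.16, either way. A call with a gripper value outside its range is refused whole. The fingers move at their own pace and stop on an object; "squeeze" is the grip in N (left out, the last holds). Time passes only in rows, so rows that do not move let the fingers close. It gives the time, the measured TCP pose, the force and the opening at its end, in the units of the state.
- manip.get_obs(): the state, without advancing time (a new reading comes with each control period).
- camera(name): name is "scene" or "side" or "wrist"; returns (picture, depth): 400x640x3 uint8, red, green, blue; 400x640 float32, m along the optical axis (not along the pixel's ray), 0 where there is no reading.
- camera_info(name): a dict with "camera_matrix" (3x3 intrinsics, pixels), "xyz" and "rotation" of the camera in the world; the wrist camera has in their place "T_tool_cam" (4x4, takes a point from camera to tool coordinates, whose origin is the TCP and whose axes are the flange's). Camera axes: x right, y down, z forward; pixel columns grow to the right and rows downward; lengths in m; the calibration is good to about 2 mm. A picture is of the moment at which its call begins: read the wrist's pose just before it. camera_info takes no time and is no camera call.
- workorder.hand_in(): hands the job in, once; it reports no verdict.
Trained networks look in the newest picture that a camera, given by its name, has taken for a name from the list of things; names that differ only in an ending like _2 or _b are one class to them, and where a whole thing is asked for, a point or a joint stands for the part that bears it (a point fixed in the world has none). Each returns a list of dicts, best first, with "conf" (0 to 1); they miss things now and then, are a little off and sometimes report something else, mostly with a low value. They report only what shows in the picture. A call takes as long as a camera call.
- nets.look_for(camera, thing): "rect" ([left, top, width, height] in pixels, round what is visible of it).
- nets.place_of(camera, thing): "xy" ([column, row] in pixels: a listed point, or the origin of a listed thing).
The state is a dict: "clock": time; "joint_pos": joint angles; "joint_velocities": joint speeds; "tau": joint torques, N m; "position": TCP position; "ee_rot": TCP orientation; "ft_force": force on the tool from outside, world axes, zero at the start; "torque": the same for the moment, N m; "grip_width": opening from 0.0 (shut) to 1.0 (fully open).
Only numpy, scipy, OpenCV 4.12 (cv2) and the standard library are available. Lean on these libraries where they do the work, as an engineer would, in place of code of your own. Each camera call takes 0.05 s, during which the arm holds its last target. There are 200 camera calls.

## Working session

There is one attempt and no reset: what is moved stays moved. The work goes in short steps, Python scripts to look and compute and a tool call to move; the robot and the scene stay as the last step left them, time stands still between calls to the robot, and variables do not carry over. Pictures are saved under pics/ and viewed, about 8 in all and at most 12, crops included, and the job is handed in when it is done.

Besides the shell and the picture viewer there is one more tool, called after "Emit:" by a JSON object that holds its "api" and its "payload", one argument or row to a line. apply_moves: Moves the arm, as the interface text tells. Its arguments: {"type":"object","properties":{"commands":{"type":"array","items":{"type":"array","items":{"type":"number"}}},"squeeze":{"type":"number"}},"required":["commands"]}

```bash
mkdir -p pics; cat > h.py <<'E'
import numpy as np, cv2
from scipy.spatial.transform import Rotation as R
from workcell import manip, camera, camera_info, workorder, nets
def pose(o):
    T=np.eye(4); T[:3,:3]=R.from_quat(o["ee_rot"]).as_matrix(); T[:3,3]=o["position"]; return T
def cam(name):
    o=manip.get_obs(); i=camera_info(name); K=np.array(i["camera_matrix"])
    if "T_tool_cam" in i: T=pose(o)@np.array(i["T_tool_cam"])
    else:
        T=np.eye(4); r=np.array(i["rotation"]); T[:3,:3]=r if r.shape==(3,3) else R.from_quat(r.ravel()).as_matrix(); T[:3,3]=i["xyz"]
    p,d=camera(name); return p,d,K,T
def ray(K,T,uv):
    v=T[:3,:3]@np.linalg.solve(K,[uv[0],uv[1],1.]); return T[:3,3],v
def atz(K,T,uv,z):
    c,v=ray(K,T,uv); return c+v*(z-c[2])/v[2]
def save(p,n): cv2.imwrite("pics/"+n,cv2.cvtColor(p,cv2.COLOR_RGB2BGR))
E
python3 - <<'E'
from h import *
o=manip.get_obs(); print({k:np.round(v,3) for k,v in o.items()}); print(np.round(pose(o),2))
print(camera_info("scene"))
Z={"valve":.161,"valve_stem":.216,"collar_top":.161,"tray":0,"head":0,"tappet_a":.1}
for n in("scene","side"):
    p,d,K,T=cam(n); save(p,n+"1.png"); print(n,T[:3,3].round(3))
    for t,z in Z.items():
        for r in nets.place_of(n,t)[:4]: print(t,np.round(r["xy"]),round(r["conf"],2),atz(K,T,r["xy"],z).round(3))
E
```

```text
{'clock': np.float64(0.0), 'joint_pos': array([-1.125,  0.333, -0.065,  1.461,  0.022,  1.35 , -0.089]), 'joint_velocities': array([-0.001,  0.001, -0.001,  0.   , -0.001, -0.001, -0.   ]), 'tau': array([ 1.0000e-03, -6.2546e+01,  5.0000e-02, -3.9159e+01,  1.6000e-02,
        1.0000e-02, -0.0000e+00]), 'position': array([0.282, 0.557, 0.231]), 'ee_rot': array([ 0.232,  0.973, -0.001, -0.   ]), 'ft_force': array([ 0.485,  0.737, -0.214]), 'torque': array([-0.004,  0.072,  0.051]), 'grip_width': np.float64(1.001)}
[[-0.89  0.45 -0.    0.28]
 [ 0.45  0.89 -0.    0.56]
 [-0.   -0.   -1.    0.23]
 [ 0.    0.    0.    1.  ]]
{'camera_matrix': array([[502.13441191,   0.        , 313.792261  ],
       [  0.        , 502.13441191, 202.66725053],
       [  0.        ,   0.        ,   1.        ]]), 'xyz': array([ 1.6657159 , -0.07087177,  0.89762946]), 'rotation': array([ 0.64406976,  0.59987512, -0.32787368, -0.34325331])}
scene [ 1.666 -0.071  0.898]
valve [285. 223.] 0.54 [ 0.634 -0.083  0.161]
valve_stem [285. 202.] 0.6 [ 0.623 -0.081  0.216]
collar_top [286. 225.] 0.66 [ 0.641 -0.081  0.161]
tray [393. 213.] 0.68 [ 0.381  0.255 -0.   ]
tray [287. 272.] 0.34 [ 0.634 -0.086 -0.   ]
tappet_a [244. 253.] 0.66 [ 0.669 -0.191  0.1  ]
tappet_a [333. 237.] 0.42 [0.623 0.039 0.1  ]
side [ 0.479 -0.989  0.76 ]
valve [351. 212.] 0.62 [ 0.62  -0.077  0.161]
valve_stem [358. 198.] 0.42 [ 0.635 -0.093  0.216]
collar_top [355. 215.] 0.74 [ 0.629 -0.095  0.161]
collar_top [370. 255.] 0.56 [ 0.643 -0.271  0.161]
tray [275. 201.] 0.67 [0.378 0.259 0.   ]
tray [356. 222.] 0.41 [0.667 0.099 0.   ]
head [353. 256.] 0.77 [ 0.633 -0.08   0.   ]
tappet_a [372. 254.] 0.59 [ 0.667 -0.197  0.1  ]
tappet_a [341. 210.] 0.46 [0.605 0.03  0.1  ]
```

```bash
python3 -c "
import cv2,numpy as np
a=np.vstack([cv2.imread('pics/scene1.png'),cv2.imread('pics/side1.png')]);cv2.imwrite('pics/both1.png',cv2.resize(a,(480,600),interpolation=cv2.INTER_AREA))"
```

```text
(no output)
```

View pics/scene1.png

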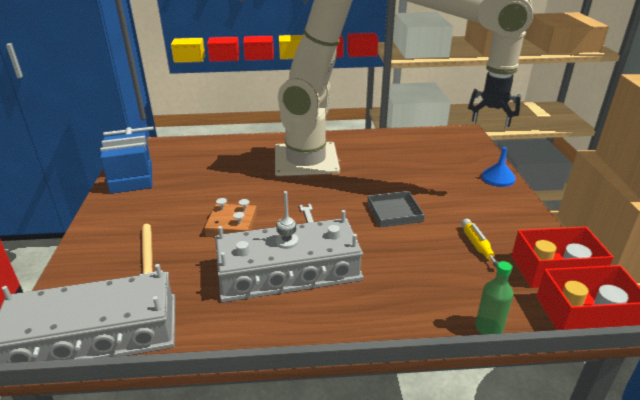

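The scene view shows the head at about (290,260) with the valve on the collar at (287,215), the tray at (395,208), the rack at (230,218), and the arm at upper right. The network positions agree with it. Setting out, raising the tool as it goes.

Emit:
{"api": "apply_moves", "payload": {
  "commands": [
    [-0.02, -0.015, -0.03, 0, -1],
    [-0.02, -0.015, -0.03, 0, -1],
    [-0.02, -0.015, -0.03, 0, -1],
    [-0.02, -0.015, -0.03, 0, -1],
    [-0.034, -0.0234, 0, 0, -1]
  ]
}}

```text
clock: 1.12
position: [0.3409, 0.434, 0.3523]
ee_rot: [0.225, 0.974, -0.003, -0.002]
ft_force: [1.5, 1.4, -0.2]
grip_width: 1.001
```

Emit:
{"api": "apply_moves", "payload": {
  "commands": [
    [-0.034, -0.0234, 0, 0, -1],
    [-0.034, -0.0234, 0, 0, -1],
    [-0.034, -0.0234, 0, 0, -1],
    [-0.034, -0.0234, 0, 0, -1],
    [-0.034, -0.0234, 0, 0, -1]
  ]
}}

```text
clock: 1.53
position: [0.4435, 0.2508, 0.3563]
ee_rot: [0.223, 0.975, 0.001, -0.001]
ft_force: [-0.4, 2.3, -0.1]
grip_width: 1.0
```

Emit:
{"api": "apply_moves", "payload": {
  "commands": [
    [-0.034, -0.0234, 0, 0, -1],
    [-0.034, -0.0234, 0, 0, -1],
    [-0.034, -0.0234, 0, 0, -1],
    [0, 0, 0, 0, -1]
  ]
}}

```text
clock: 1.87
position: [0.5071, 0.1328, 0.3576]
ee_rot: [0.229, 0.974, 0.001, 0.001]
ft_force: [-0.2, -1.6, 0.2]
grip_width: 0.999
```

```bash
python3 - <<'E'
from h import *
print(camera_info("wrist"))
p,d,K,T=cam("wrist"); save(p,"w1.png"); print(T.round(3))
for t,z in {"valve":.161,"valve_stem":.216,"collar_top":.161,"tray":0}.items():
    for r in nets.place_of("wrist",t)[:3]: print(t,np.round(r["xy"]),round(r["conf"],2),atz(K,T,r["xy"],z).round(3))
E
```

```text
{'camera_matrix': array([[307.84585038,   0.        , 316.58264036],
       [  0.        , 307.84585038, 191.45947528],
       [  0.        ,   0.        ,   1.        ]]), 'T_tool_cam': array([[-1.09210658e-03, -9.64548909e-01, -2.63901892e-01,
         6.69458787e-02],
       [ 9.99999182e-01, -1.22907091e-03,  3.53894089e-04,
        -8.11906048e-04],
       [-6.65702295e-04, -2.63901289e-01,  9.64549463e-01,
        -1.41285711e-01],
       [ 0.00000000e+00,  0.00000000e+00,  0.00000000e+00,
         1.00000000e+00]])}
[[ 0.446  0.862  0.239  0.446]
 [ 0.895 -0.431 -0.115  0.162]
 [ 0.004  0.266 -0.964  0.499]
 [ 0.     0.     0.     1.   ]]
valve [211. 327.] 0.67 [ 0.633 -0.082  0.161]
collar_top [210. 323.] 0.58 [ 0.627 -0.08   0.161]
collar_top [ 33. 306.] 0.3 [ 0.504 -0.265  0.161]
tray [353.  32.] 0.61 [0.377 0.258 0.   ]
```

View pics/w1.png

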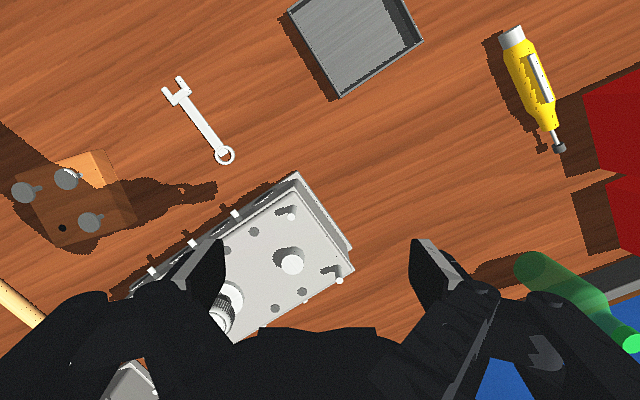

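The wrist picture shows the tray at (355,40) and the valve and collar hidden partly behind the left finger at (225,310). All views agree on the valve at about (0.632, -0.082).

Emit:
{"api": "apply_moves", "payload": {
  "commands": [
    [-0.034, -0.0224, 0, 0, -1],
    [-0.034, -0.0224, 0, 0, -1],
    [-0.034, -0.0224, 0, 0, -1],
    [-0.034, -0.0224, 0, 0, -1],
    [-0.034, -0.0224, 0, 0, -1]
  ]
}}

```text
clock: 2.53
position: [0.6099, -0.0161, 0.3566]
ee_rot: [0.205, 0.979, 0.006, -0.001]
ft_force: [0.2, 1.1, 1.5]
grip_width: 1.001
```

Emit:
{"api": "apply_moves", "payload": {
  "commands": [
    [-0.02, -0.012, 0, 0, -1],
    [0, 0, 0, 0, -1]
  ]
}}

```text
clock: 2.7
position: [0.6257, -0.041, 0.3547]
ee_rot: [0.207, 0.978, 0.004, -0.001]
ft_force: [0.3, -0.1, 0.8]
grip_width: 1.001
```

```bash
cat > g.py <<'E'
from h import *
import sys
o=manip.get_obs(); T=pose(o)
tgt=np.array([float(a) for a in sys.argv[1:4]])
print("tcp",T[:3,3].round(4),"clock",o["clock"].round(2),"j",o["joint_pos"].round(2),"F",o["ft_force"].round(1),"tool shift",(T[:3,:3].T@(tgt-T[:3,3])).round(4),"z",T[:3,2].round(3),"grip",o["grip_width"].round(3))
E
python3 g.py .632 -.082 .32
python3 - <<'E'
from h import *
p,d,K,T=cam("wrist"); save(p,"w2.png")
for t,z in {"valve":.161,"valve_stem":.216,"collar_top":.161}.items():
    for r in nets.place_of("wrist",t)[:2]: print(t,np.round(r["xy"]),round(r["conf"],2),atz(K,T,r["xy"],z).round(3))
E
```

```text
valve [286. 189.] 0.85 [ 0.631 -0.08   0.161]
valve_stem [278. 197.] 0.72 [ 0.624 -0.08   0.216]
collar_top [284. 188.] 0.98 [ 0.629 -0.082  0.161]Traceback (most recent call last):
  File "g.py", line 5, in <module>
    print("tcp",T[:3,3].round(4),"clock",o["clock"].round(2),"j",o["joint_pos"].round(2),"F",o["ft_force"].round(1),"tool shift",(T[:3,:3].T@(tgt-T[:3,3])).round(4),"z",T[:3,2].round(3),"grip",o["grip_width"].round(3))
                                         ^^^^^^^^^^^^^^^^
AttributeError: 'float' object has no attribute 'round'
```

View pics/w2.png

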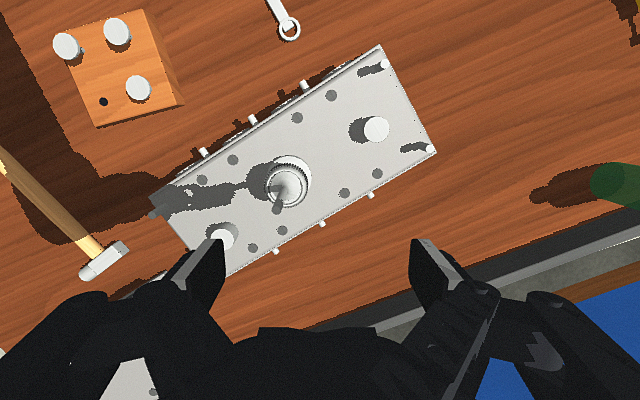

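The valve shows clearly: collar centre about (287,186), stem tip about (277,210), with the tappets well clear at (222,235) and (376,129).

```bash
sed -i 's/o\["clock"\].round(2)/round(float(o["clock"]),2)/; s/o\["grip_width"\].round(3)/round(float(o["grip_width"]),3)/' g.py
python3 - <<'E'
from h import *
i=camera_info("wrist");K=i["camera_matrix"];T=pose(manip.get_obs())@i["T_tool_cam"]
print(atz(K,T,(277,209),.251),atz(K,T,(287,186),.163))
E
python3 g.py .629 -.081 .30
```

```text
[ 0.62494238 -0.07164995  0.251     ] [ 0.62731962 -0.07145643  0.163     ]
tcp [ 0.6243 -0.0354  0.3558] clock 2.9 j [-0.35  0.32  0.46  1.26 -0.15  1.59  1.25] F [0.6 0.2 0. ] tool shift [-0.0227 -0.0405  0.0553] z [ 0.     0.011 -1.   ] grip 1.0
```

```bash
python3 - <<'E'
from h import *
for k in range(2):
    print(manip.get_obs()["position"].round(4),manip.get_obs()["ee_rot"].round(4))
    p,d,K,T=cam("wrist")
    for t,z in {"valve":.161,"valve_stem":.216,"collar_top":.161}.items():
        for r in nets.place_of("wrist",t)[:1]: print(t,np.round(r["xy"]),round(r["conf"],2),atz(K,T,r["xy"],z).round(4))
# depth-based: points in a 0.19..0.25 band near valve
    v,u=np.nonzero(d>0); q=np.linalg.solve(K,np.c_[u,v,np.ones(len(u))].T)*d[v,u]
    w=(T[:3,:3]@q).T+T[:3,3]; m=(abs(w[:,0]-.63)<.05)&(abs(w[:,1]+.08)<.05)
    for a,b in((.185,.26),(.148,.163),(.158,.17)):
        s=w[m&(w[:,2]>a)&(w[:,2]<b)]; print(a,b,len(s),np.median(s,0).round(4),s.min(0).round(3),s.max(0).round(3))
E
```

```text
[ 0.6243 -0.0354  0.3558] [ 0.204   0.979   0.0054 -0.001 ]
valve [280. 189.] 0.69 [ 0.6282 -0.0801  0.161 ]
valve_stem [276. 200.] 0.98 [ 0.6253 -0.0773  0.216 ]
collar_top [280. 190.] 0.71 [ 0.6294 -0.0807  0.161 ]
0.185 0.26 247 [ 0.6247 -0.0769  0.2321] [ 0.623 -0.083  0.185] [ 0.631 -0.075  0.251]
0.148 0.163 769 [ 0.6269 -0.0766  0.1589] [ 0.605 -0.106  0.148] [ 0.655 -0.056  0.163]
0.158 0.17 892 [ 0.6259 -0.0771  0.1621] [ 0.607 -0.103  0.158] [ 0.652 -0.058  0.17 ]
[ 0.6242 -0.0362  0.3563] [ 2.043e-01  9.789e-01  5.300e-03 -5.000e-04]
valve [280. 189.] 0.63 [ 0.6282 -0.0811  0.161 ]
valve_stem [275. 200.] 0.56 [ 0.6253 -0.079   0.216 ]
collar_top [279. 188.] 0.8 [ 0.627  -0.0818  0.161 ]
0.185 0.26 244 [ 0.6247 -0.077   0.2327] [ 0.623 -0.083  0.186] [ 0.631 -0.075  0.251]
0.148 0.163 766 [ 0.6268 -0.0767  0.159 ] [ 0.604 -0.106  0.148] [ 0.655 -0.056  0.163]
0.158 0.17 886 [ 0.6263 -0.077   0.1616] [ 0.607 -0.104  0.158] [ 0.652 -0.058  0.17 ]
```

Emit:
{"api": "apply_moves", "payload": {
  "commands": [
    [-0.022, -0.039, 0.0, 0, -1],
    [0, 0, 0, 0, -1],
    [0, 0, 0, 0, -1]
  ]
}}

```text
clock: 3.55
position: [0.6289, -0.0782, 0.3557]
ee_rot: [0.203, 0.979, 0.006, -0.001]
ft_force: [0.3, 1.7, -0.1]
grip_width: 1.003
```

```bash
python3 g.py .6275 -.0795 .2
```

```text
tcp [ 0.6289 -0.0782  0.3557] clock 3.55 j [-0.29  0.34  0.48  1.24 -0.17  1.6   1.33] F [ 0.3  1.7 -0.1] tool shift [ 0.0002 -0.0034  0.1557] z [ 0.001  0.011 -1.   ] grip 1.003
```

Emit:
{"api": "apply_moves", "payload": {
  "commands": [
    [0, -0.003, 0.035, 0, -1],
    [0, 0, 0.035, 0, -1],
    [0, 0, 0.035, 0, -1],
    [0, 0, 0.03, 0, -1],
    [0, 0, 0, 0, -1]
  ]
}}

```text
clock: 3.97
position: [0.6286, -0.0815, 0.2188]
ee_rot: [0.205, 0.979, 0.006, 0.003]
ft_force: [-0.4, 0.8, -0.6]
grip_width: 0.999
```

```bash
python3 g.py .6275 -.0795 .2
```

```text
tcp [ 0.6286 -0.0815  0.2188] clock 3.97 j [-0.29  0.37  0.46  1.48 -0.18  1.32  1.35] F [-0.4  0.8 -0.6] tool shift [0.0019 0.0012 0.0188] z [ 0.008  0.01  -1.   ] grip 0.999
```

Emit:
{"api": "apply_moves", "payload": {
  "commands": [
    [0.002, 0.001, 0.017, 0, -1],
    [0, 0, 0, 0, 0.3],
    [0, 0, 0, 0, 1],
    [0, 0, 0, 0, 1],
    [0, 0, 0, 0, 1]
  ],
  "squeeze": 50
}}

```text
clock: 4.38
position: [0.6288, -0.0793, 0.2078]
ee_rot: [0.204, 0.979, 0.006, 0.005]
ft_force: [-0.3, 0.1, 0.5]
grip_width: 0.454
```

Emit:
{"api": "apply_moves", "payload": {
  "commands": [
    [0, 0, 0, 0, 1],
    [0, 0, 0, 0, 1],
    [0, 0, 0, 0, 1],
    [0, 0, 0, 0, 1],
    [0, 0, 0, 0, 1]
  ]
}}

```text
clock: 4.8
position: [0.6306, -0.0799, 0.2123]
ee_rot: [0.205, 0.979, 0.006, 0.008]
ft_force: [0.4, 0.4, -0.9]
grip_width: 0.083
```

Emit:
{"api": "apply_moves", "payload": {
  "commands": [
    [0, 0, -0.02, 0, 1],
    [0, 0, -0.03, 0, 1],
    [0, 0, -0.03, 0, 1],
    [0, 0, -0.03, 0, 1],
    [0, 0, 0, 0, 1]
  ]
}}

```text
clock: 5.22
position: [0.6267, -0.0806, 0.3236]
ee_rot: [0.205, 0.979, 0.005, 0.004]
ft_force: [0.3, -0.6, -1.0]
grip_width: 0.079
```

```bash
python3 g.py .378 .257 .33
python3 - <<'E'
from h import *
p,d,K,T=cam("scene"); save(cv2.resize(p[100:260,200:440],(720,480)),"s2.png")
E
```

```text
tcp [ 0.6267 -0.0806  0.3236] clock 5.22 j [-0.29  0.33  0.48  1.32 -0.16  1.52  1.33] F [ 0.3 -0.6 -1. ] tool shift [ 0.3631  0.2097 -0.0059] z [ 0.01   0.009 -1.   ] grip 0.079
```

View pics/s2.png

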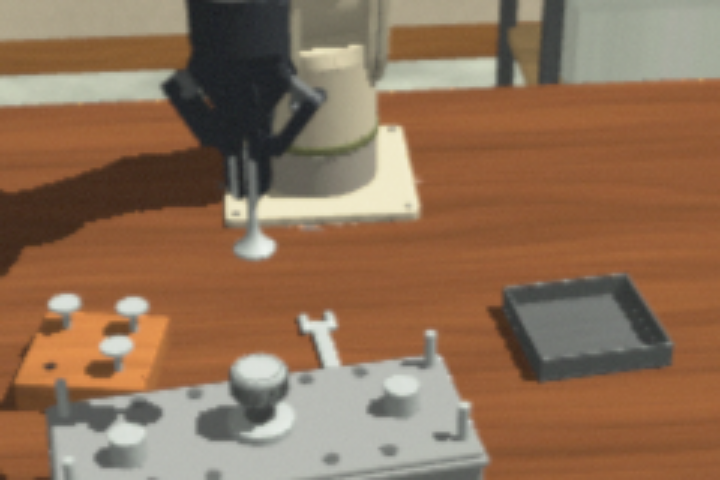

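The valve hangs upright in the jaws at (255,240) of the crop. The collar is bare at (260,380) and the tappets haven't moved. Carrying it to the tray.

Emit:
{"api": "apply_moves", "payload": {
  "commands": [
    [0.02, 0.012, 0, 0, 1],
    [0.033, 0.019, 0, 0, 1],
    [0.033, 0.019, 0, 0, 1],
    [0.033, 0.019, 0, 0, 1],
    [0.033, 0.019, 0, 0, 1]
  ]
}}

```text
clock: 5.68
position: [0.5201, 0.0572, 0.3146]
ee_rot: [0.211, 0.977, 0.001, 0.001]
ft_force: [0.5, 1.6, -1.2]
grip_width: 0.08
```

Emit:
{"api": "apply_moves", "payload": {
  "commands": [
    [0.033, 0.019, 0, 0, 1],
    [0.033, 0.019, 0, 0, 1],
    [0.033, 0.019, 0, 0, 1],
    [0.033, 0.019, 0, 0, 1],
    [0.02, 0.012, 0, 0, 1]
  ]
}}

```text
clock: 6.1
position: [0.4076, 0.2075, 0.3095]
ee_rot: [0.209, 0.978, -0.001, -0.001]
ft_force: [0.2, 0.5, -1.3]
grip_width: 0.08
```

```bash
python3 g.py .378 .257 .25
```

```text
tcp [0.4076 0.2075 0.3095] clock 6.1 j [-0.74 -0.08  0.16  1.76  0.01  1.47  0.57] F [ 0.2  0.5 -1.3] tool shift [0.0471 0.0331 0.0595] z [-0.002 -0.001 -1.   ] grip 0.08
```

Emit:
{"api": "apply_moves", "payload": {
  "commands": [
    [0.03, 0.021, 0.01, 0, 1],
    [0.015, 0.01, 0.02, 0, 1],
    [0, 0, 0.03, 0, 1],
    [0, 0, 0.03, 0, 1],
    [0, 0, 0, 0, 1]
  ]
}}

```text
clock: 6.52
position: [0.3708, 0.2616, 0.2137]
ee_rot: [0.203, 0.979, -0.0, -0.002]
ft_force: [-0.5, -1.1, -1.8]
grip_width: 0.081
```

```bash
python3 g.py .378 .257 .06
python3 - <<'E'
from h import *
p,d,K,T=cam("wrist"); save(p,"w3.png")
for r in nets.place_of("wrist","tray")[:2]: print(np.round(r["xy"]),round(r["conf"],2),atz(K,T,r["xy"],0).round(3))
for r in nets.place_of("wrist","valve")[:2]: print(np.round(r["xy"]),round(r["conf"],2),atz(K,T,r["xy"],.19).round(3))
E
```

```text
tcp [0.3708 0.2616 0.2137] clock 6.52 j [-0.8  -0.04  0.08  1.92  0.    1.26  0.45] F [-0.5 -1.1 -1.8] tool shift [-0.009  -0.0011  0.1537] z [-0.004 -0.    -1.   ] grip 0.081
[318. 171.] 0.73 [0.375 0.26  0.   ]
[318. 208.] 0.69 [0.36  0.266 0.19 ]
```

View pics/w3.png

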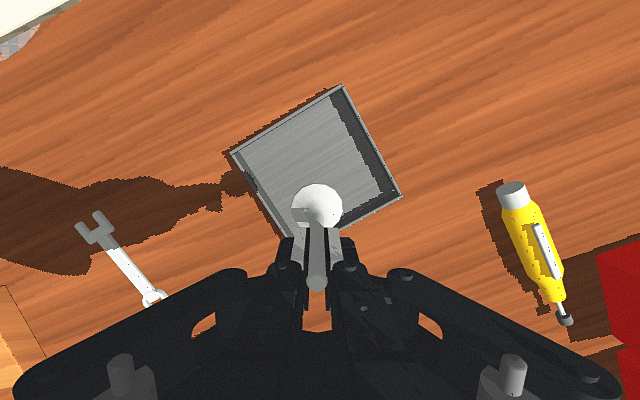

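The tray spans roughly (232,150)–(400,195), and the held valve's disc is at (318,205) in front of it. The tray fix matches (0.377, 0.258). Lowering.

Emit:
{"api": "apply_moves", "payload": {
  "commands": [
    [-0.008, -0.001, 0.02, 0, 1],
    [0, 0, 0.035, 0, 1],
    [0, 0, 0.035, 0, 1],
    [0, 0, 0.025, 0, 1],
    [0, 0, 0, 0, 1]
  ]
}}

```text
clock: 7.08
position: [0.3905, 0.2628, 0.1139]
ee_rot: [0.206, 0.978, 0.011, 0.007]
ft_force: [-0.7, -0.5, -2.0]
grip_width: 0.084
```

```bash
python3 g.py .378 .257 .055
```

```text
tcp [0.3905 0.2628 0.1139] clock 7.08 j [-0.78  0.08  0.1   2.02 -0.01  1.01  0.48] F [-0.7 -0.5 -2. ] tool shift [ 0.0096 -0.0118  0.0585] z [ 0.019  0.019 -1.   ] grip 0.084
```

Emit:
{"api": "apply_moves", "payload": {
  "commands": [
    [0.009, -0.008, 0.02, 0, 1],
    [0.003, -0.003, 0.015, 0, 1],
    [0, 0, 0.01, 0, 1],
    [0, 0, 0, 0, 1]
  ]
}}

```text
clock: 7.42
position: [0.3817, 0.2611, 0.0759]
ee_rot: [0.208, 0.978, 0.015, 0.011]
ft_force: [0.5, 0.2, -1.8]
grip_width: 0.082
```

```bash
python3 g.py .378 .257 .055
```

```text
tcp [0.3817 0.2611 0.0759] clock 7.42 j [-0.79  0.11  0.09  2.09 -0.02  0.91  0.47] F [ 0.5  0.2 -1.8] tool shift [ 0.002  -0.0059  0.0207] z [ 0.027  0.025 -0.999] grip 0.082
```

Emit:
{"api": "apply_moves", "payload": {
  "commands": [
    [0.001, -0.005, 0.012, 0, 1],
    [0, 0, 0.007, 0, 1],
    [0, 0, 0.004, 0, 1]
  ]
}}

```text
clock: 7.67
position: [0.3841, 0.2605, 0.0585]
ee_rot: [0.208, 0.978, 0.019, 0.014]
ft_force: [0.6, -0.6, -1.0]
grip_width: 0.084
```

Emit:
{"api": "apply_moves", "payload": {
  "commands": [
    [0, 0, 0.004, 0, 1],
    [0, 0, 0.002, 0, 1]
  ]
}}

```text
clock: 7.83
position: [0.3861, 0.2619, 0.0543]
ee_rot: [0.209, 0.978, 0.02, 0.014]
ft_force: [-4.7, -4.1, 16.8]
grip_width: 0.079
```

Emit:
{"api": "apply_moves", "payload": {
  "commands": [
    [0, 0, 0, 0, 0.6],
    [0, 0, 0, 0, 0.3],
    [0, 0, 0, 0, 0.0],
    [0, 0, 0, 0, -0.3],
    [0, 0, 0, 0, -0.3]
  ]
}}

```text
clock: 8.25
position: [0.3881, 0.2636, 0.0565]
ee_rot: [0.209, 0.978, 0.022, 0.016]
ft_force: [-0.2, 0.4, 0.1]
grip_width: 0.652
```

```bash
python3 g.py .378 .257 .2
```

```text
tcp [0.3881 0.2636 0.0565] clock 8.25 j [-0.78  0.14  0.1   2.1  -0.02  0.85  0.48] F [-0.2  0.4  0.1] tool shift [ 0.0034 -0.0031 -0.1439] z [ 0.04   0.036 -0.999] grip 0.652
```

Emit:
{"api": "apply_moves", "payload": {
  "commands": [
    [0, 0, -0.03, 0, -0.3],
    [0, 0, -0.035, 0, -0.3],
    [0, 0, -0.035, 0, -0.3],
    [0, 0, -0.035, 0, -0.3],
    [0, 0, -0.035, 0, -0.3]
  ]
}}

```text
clock: 8.67
position: [0.3773, 0.2541, 0.2254]
ee_rot: [0.209, 0.978, 0.015, 0.011]
ft_force: [0.0, 0.6, 0.5]
grip_width: 0.65
```

```bash
python3 g.py .6295 -.081 .25
python3 - <<'E'
from h import *
p,d,K,T=cam("scene"); save(cv2.resize(p[100:300,200:520],(800,500)),"s3.png")
for t in("valve_stem","collar_top"):
  for r in nets.place_of("scene",t)[:3]: print(t,np.round(r["xy"]),round(r["conf"],2),atz(K,T,r["xy"],.059 if t[0]=="v" else .161).round(3))
E
```

```text
tcp [0.3773 0.2541 0.2254] clock 8.67 j [-0.79 -0.07  0.09  1.93  0.01  1.25  0.45] F [0.  0.6 0.5] tool shift [-0.3674 -0.2021 -0.026 ] z [ 0.028  0.025 -0.999] grip 0.65
valve_stem [398. 197.] 0.7 [0.383 0.265 0.059]
collar_top [287. 226.] 0.83 [ 0.647 -0.078  0.161]
collar_top [288. 272.] 0.17 [ 0.819 -0.081  0.161]
```

View pics/s3.png

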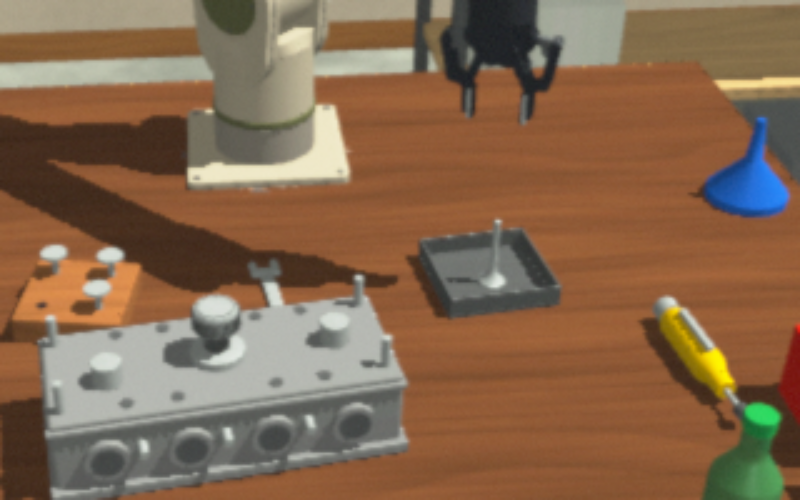

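The valve stands upright inside the tray at (495,255), nothing else has moved, and the jaws are clear of it. Moving back to the collar.

Emit:
{"api": "apply_moves", "payload": {
  "commands": [
    [-0.02, -0.011, -0.02, 0, -0.3],
    [-0.034, -0.019, -0.02, 0, -1],
    [-0.034, -0.019, 0, 0, -1],
    [-0.034, -0.019, 0, 0, -1],
    [-0.034, -0.019, 0, 0, -1]
  ]
}}

```text
clock: 9.23
position: [0.4831, 0.1138, 0.2635]
ee_rot: [0.2, 0.98, 0.017, 0.011]
ft_force: [0.5, 0.8, 0.7]
grip_width: 1.005
```

Emit:
{"api": "apply_moves", "payload": {
  "commands": [
    [-0.034, -0.019, 0, 0, -1],
    [-0.034, -0.019, 0, 0, -1],
    [-0.034, -0.019, 0, 0, -1],
    [-0.034, -0.019, 0, 0, -1],
    [0, 0, 0, 0, -1]
  ]
}}

```text
clock: 9.65
position: [0.5824, -0.0239, 0.2562]
ee_rot: [0.203, 0.979, 0.013, 0.009]
ft_force: [-0.4, 0.7, -1.2]
grip_width: 1.0
```

```bash
python3 g.py .6295 -.081 .25
```

```text
tcp [ 0.5824 -0.0239  0.2562] clock 9.65 j [-0.43  0.22  0.48  1.58 -0.12  1.34  1.22] F [-0.4  0.7 -1.2] tool shift [-0.0658 -0.0339  0.0061] z [ 0.023  0.022 -0.999] grip 1.0
```

Emit:
{"api": "apply_moves", "payload": {
  "commands": [
    [-0.033, -0.017, 0, 0, -1],
    [-0.02, -0.014, 0, 0, -1],
    [0, 0, 0, 0, -1],
    [0, 0, 0, 0, -1]
  ]
}}

```text
clock: 9.98
position: [0.6171, -0.0757, 0.2485]
ee_rot: [0.205, 0.979, 0.011, 0.004]
ft_force: [-0.3, 0.4, 0.2]
grip_width: 1.0
```

```bash
cat > c.py <<'E'
from h import *
p,d,K,T=cam("wrist"); save(p,"w4.png")
for r in nets.place_of("wrist","collar_top")[:2]: print(np.round(r["xy"]),round(r["conf"],2),atz(K,T,r["xy"],.161).round(4))
v,u=np.nonzero(d>0); w=(T[:3,:3]@(np.linalg.solve(K,np.c_[u,v,np.ones(len(u))].T)*d[v,u])).T+T[:3,3]
m=(np.hypot(w[:,0]-.6295,w[:,1]+.081)<.035)&(abs(w[:,2]-.161)<.003)
s=w[m]; print(len(s),s.mean(0).round(4)); c,r=cv2.minEnclosingCircle((s[:,:2]*1000).astype(np.float32)); print(np.round(c,1),round(r,1))
E
python3 c.py; python3 g.py .6295 -.081 .25
```

```text
[315. 210.] 0.97 [ 0.6273 -0.0803  0.161 ]
2375 [ 0.6288 -0.0809  0.1599]
[629.4 -81.1] 23.1
tcp [ 0.6167 -0.0746  0.2489] clock 10.08 j [-0.34  0.32  0.5   1.48 -0.18  1.37  1.34] F [-0.3  0.8 -0.2] tool shift [-0.0143 -0.0007 -0.0011] z [ 0.013  0.02  -1.   ] grip 1.005
```

Emit:
{"api": "apply_moves", "payload": {
  "commands": [
    [-0.014, -0.001, 0.015, 0, -1],
    [0, 0, 0.03, 0, -1],
    [0, 0, 0.03, 0, -1],
    [0, 0, 0, 0, -1]
  ]
}}

```text
clock: 10.42
position: [0.6306, -0.0741, 0.1733]
ee_rot: [0.201, 0.979, 0.013, 0.006]
ft_force: [-0.9, 1.3, -1.3]
grip_width: 1.003
```

```bash
python3 g.py .629 -.081 .13
```

```text
tcp [ 0.6306 -0.0741  0.1733] clock 10.42 j [-0.32  0.4   0.49  1.55 -0.22  1.23  1.38] F [-0.9  1.3 -1.3] tool shift [-0.0009 -0.0082  0.0431] z [ 0.017  0.023 -1.   ] grip 1.003
```

Emit:
{"api": "apply_moves", "payload": {
  "commands": [
    [-0.001, -0.009, 0.01, 0, -1],
    [0, 0, 0.02, 0, -1],
    [0, 0, 0.01, 0, -1],
    [0, 0, 0, 0, -1]
  ]
}}

```text
clock: 10.75
position: [0.6287, -0.0799, 0.135]
ee_rot: [0.199, 0.98, 0.014, 0.007]
ft_force: [0.2, -0.3, 0.8]
grip_width: 0.999
```

```bash
python3 g.py .629 -.081 .13
```

```text
tcp [ 0.6287 -0.0799  0.135 ] clock 10.75 j [-0.3   0.43  0.48  1.59 -0.24  1.15  1.41] F [ 0.2 -0.3  0.8] tool shift [-0.0007 -0.001   0.005 ] z [ 0.02   0.025 -0.999] grip 0.999
```

Emit:
{"api": "apply_moves", "payload": {
  "commands": [
    [-0.001, -0.001, 0.006, 0, 0],
    [0, 0, 0.001, 0, 1],
    [0, 0, 0.001, 0, 1],
    [0, 0, 0.001, 0, 1],
    [0, 0, 0, 0, 1]
  ],
  "squeeze": 50
}}

```text
clock: 11.17
position: [0.631, -0.0804, 0.1302]
ee_rot: [0.198, 0.98, 0.015, 0.01]
ft_force: [-3.2, 0.1, 2.7]
grip_width: 0.567
```

```bash
python3 g.py .629 -.081 .13
```

```text
tcp [ 0.631  -0.0804  0.1302] clock 11.17 j [-0.3   0.44  0.48  1.6  -0.25  1.14  1.41] F [-3.2  0.1  2.7] tool shift [ 0.0016 -0.0014  0.0001] z [ 0.025  0.026 -0.999] grip 0.567
```

Emit:
{"api": "apply_moves", "payload": {
  "commands": [
    [0, 0, 0, 0, 1],
    [0, 0, 0.005, 0, 1],
    [0, 0, 0.005, 0, 1]
  ]
}}

```text
clock: 11.42
position: [0.6314, -0.0805, 0.1266]
ee_rot: [0.198, 0.98, 0.016, 0.01]
ft_force: [-33.5, 6.8, 67.5]
grip_width: 0.573
```

Emit:
{"api": "apply_moves", "payload": {
  "commands": [
    [0, 0, -0.002, 7, 1],
    [0, 0, 0, 3, 1],
    [0, 0, 0.005, 0, 1],
    [0, 0, 0.005, 0, 1]
  ]
}}

```text
clock: 11.75
position: [0.6313, -0.0805, 0.1266]
ee_rot: [0.286, 0.958, 0.019, 0.009]
ft_force: [-34.3, 7.5, 70.0]
grip_width: 0.567
```

```bash
python3 g.py .629 -.081 .13
```

```text
tcp [ 0.6313 -0.0805  0.1266] clock 11.75 j [-0.32  0.44  0.51  1.6  -0.27  1.13  1.25] F [-34.3   7.5  70. ] tool shift [ 0.0016 -0.0016 -0.0035] z [ 0.028  0.031 -0.999] grip 0.567
```

Emit:
{"api": "apply_moves", "payload": {
  "commands": [
    [0, 0, -0.001, 6, 1],
    [0, 0, 0, 3, 1],
    [0, 0, 0.003, 0, 1],
    [0, 0, 0.003, 0, 1]
  ]
}}

```text
clock: 12.08
position: [0.6311, -0.0804, 0.1272]
ee_rot: [0.361, 0.932, 0.021, 0.008]
ft_force: [-20.7, 4.5, 41.9]
grip_width: 0.574
```

Emit:
{"api": "apply_moves", "payload": {
  "commands": [
    [0, 0, -0.001, 6, 1],
    [0, 0, 0, 3, 1],
    [0, 0, 0.003, 0, 1],
    [0, 0, 0.003, 0, 1]
  ]
}}

```text
clock: 12.42
position: [0.6311, -0.0804, 0.1268]
ee_rot: [0.433, 0.901, 0.022, 0.006]
ft_force: [-22.5, 6.1, 45.2]
grip_width: 0.57
```

Emit:
{"api": "apply_moves", "payload": {
  "commands": [
    [0, 0, -0.001, 6, 1],
    [0, 0, 0, 3, 1],
    [0, 0, 0.003, 0, 1],
    [0, 0, 0.003, 0, 1]
  ]
}}

```text
clock: 12.75
position: [0.631, -0.0804, 0.1238]
ee_rot: [0.501, 0.865, 0.023, 0.004]
ft_force: [-7.0, 3.0, 12.5]
grip_width: 0.571
```

Emit:
{"api": "apply_moves", "payload": {
  "commands": [
    [0, 0, -0.001, 6, 1],
    [0, 0, 0, 3, 1],
    [0, 0, 0.003, 0, 1],
    [0, 0, 0.003, 0, 1]
  ]
}}

```text
clock: 13.08
position: [0.6309, -0.0804, 0.1187]
ee_rot: [0.565, 0.825, 0.023, 0.002]
ft_force: [-9.2, 2.4, 27.6]
grip_width: 0.574
```

It has dropped 11.5 mm, so the keyways are found. Pressing it home.

Emit:
{"api": "apply_moves", "payload": {
  "commands": [
    [0, 0, 0.002, -2, 1],
    [0, 0, 0.002, 0, 1],
    [0, 0, 0.002, 0, 1],
    [0, 0, 0.002, 0, 1]
  ]
}}

```text
clock: 13.42
position: [0.631, -0.0804, 0.1187]
ee_rot: [0.545, 0.838, 0.025, 0.002]
ft_force: [-13.4, 4.0, 24.2]
grip_width: 0.569
```

```bash
python3 g.py .629 -.081 .118
python3 - <<'E'
from h import *
p,d,K,T=cam("side"); save(np.hstack([p[120:300,270:470]]).repeat(3,0).repeat(3,1),"e1.png")
p,d,K,T=cam("scene"); print([(np.round(r["xy"]),r["conf"]) for r in nets.place_of("scene","valve_stem")[:2]])
E
python3 g.py .629 -.081 .118
```

```text
tcp [ 0.631  -0.0804  0.1187] clock 13.42 j [-0.39  0.47  0.61  1.62 -0.34  1.13  0.73] F [-13.4   4.   24.2] tool shift [ 0.0003 -0.0021  0.0006] z [ 0.031  0.04  -0.999] grip 0.569
[(array([397., 199.]), 0.69)]
tcp [ 0.6311 -0.0804  0.1188] clock 13.57 j [-0.39  0.47  0.61  1.62 -0.34  1.13  0.73] F [-13.    3.2  24.9] tool shift [ 0.0003 -0.0022  0.0007] z [ 0.031  0.04  -0.999] grip 0.571
```

View pics/e1.png

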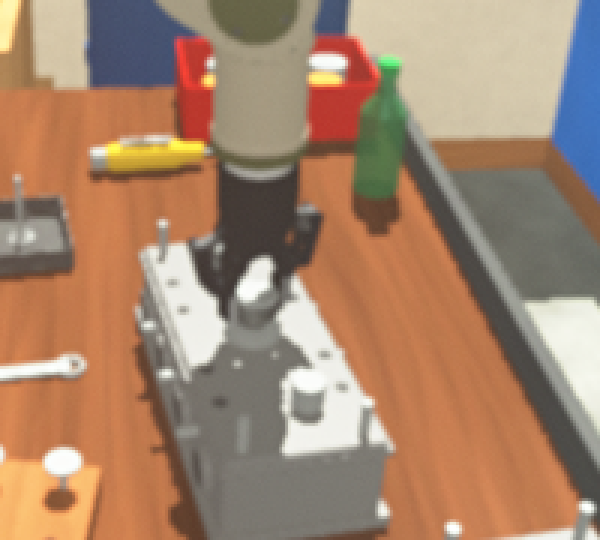

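Emit:
{"api": "apply_moves", "payload": {
  "commands": [
    [0, 0, 0.003, 0, 1],
    [0, 0, 0.003, 0, 1],
    [0, 0, 0.003, 0, 1]
  ],
  "squeeze": 60
}}

```text
clock: 13.82
position: [0.6311, -0.0804, 0.1186]
ee_rot: [0.541, 0.84, 0.028, 0.001]
ft_force: [-18.8, 5.7, 34.6]
grip_width: 0.567
```

```bash
python3 g.py .629 -.081 .118; python3 - <<'E'
from h import *
p,d,K,T=cam("wrist"); save(p,"w5.png")
v,u=np.nonzero(d>0); w=(T[:3,:3]@(np.linalg.solve(K,np.c_[u,v,np.ones(len(u))].T)*d[v,u])).T+T[:3,3]
m=(np.hypot(w[:,0]-.629,w[:,1]+.081)<.02); z=w[m,2]; print(np.histogram(z,np.arange(.1,.2,.004)))
s=z[(z>.14)&(z<.158)]; print(len(s),np.median(s) if len(s) else 0)
m=(np.hypot(w[:,0]-.629,w[:,1]+.081)<.12)&(abs(w[:,2]-.1)<.006); print("head top",m.sum(),np.median(w[m,2]))
m=(np.hypot(w[:,0]-.629,w[:,1]+.081)>.2)&(abs(w[:,2])<.015); print("bench",m.sum(),np.median(w[m,2]))
p,d,K,T=cam("side")
v,u=np.nonzero(d>0); w=(T[:3,:3]@(np.linalg.solve(K,np.c_[u,v,np.ones(len(u))].T)*d[v,u])).T+T[:3,3]
m=(np.hypot(w[:,0]-.629,w[:,1]+.081)<.02);print("side",np.histogram(w[m,2],np.arange(.13,.18,.003)))
E
```

```text
tcp [ 0.6311 -0.0804  0.1186] clock 13.82 j [-0.38  0.47  0.61  1.62 -0.35  1.13  0.74] F [-18.8   5.7  34.6] tool shift [ 0.0003 -0.0022  0.0005] z [ 0.032  0.045 -0.998] grip 0.567
(array([   0,    0,    8,    0,    0,    0,    0,    0,    0,    0,    0,
       3913, 2962,    0,    0,    0,    0,    0,    0,    0,    0,    0,
        467,  936]), array([0.1  , 0.104, 0.108, 0.112, 0.116, 0.12 , 0.124, 0.128, 0.132,
       0.136, 0.14 , 0.144, 0.148, 0.152, 0.156, 0.16 , 0.164, 0.168,
       0.172, 0.176, 0.18 , 0.184, 0.188, 0.192, 0.196]))
6875 0.1478978837525402
head top 62665 0.09869562701174286
bench 59813 -0.0012189220999844208
side (array([ 0,  0,  0,  0,  0, 49, 27,  0,  0,  0,  0,  0,  0,  0,  0,  0]), array([0.13 , 0.133, 0.136, 0.139, 0.142, 0.145, 0.148, 0.151, 0.154,
       0.157, 0.16 , 0.163, 0.166, 0.169, 0.172, 0.175, 0.178]))
```

View pics/w5.png

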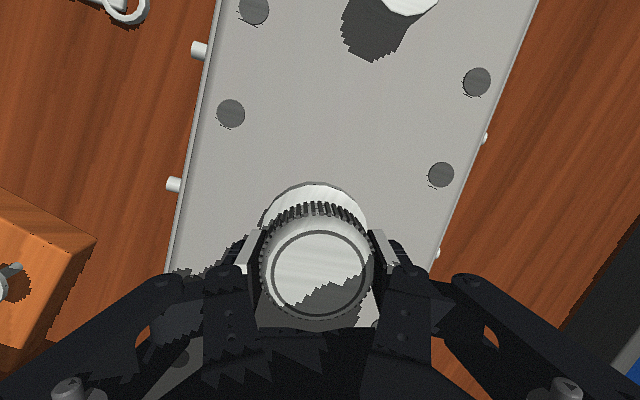

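The collar is between the pads at (318,272). Its top reads 0.1479 m against a bench reading of -0.0012 m, so about 0.149 m: fully home and held.

```bash
python3 -c "
from workcell import workorder; print(workorder.hand_in())"
```

```text
the job is handed in; nothing more can be done
None
```

I put the valve upright in the parts tray and let go of it. I then turned the collar about 40°, pressing after each step, until the keyways dropped over the pins. I handed the job in with the gripper holding the collar pushed home, at about 14 s of the 51 s allowed.

- **Collar:** The last depth check put its top at about 0.149 m after correcting for the bench reading, which is fully home. The tool had come down about 11.6 mm and would go no further with roughly 35 N on the wrist.
- **Valve:** It was standing inside the tray in the last scene picture. The network's last position for it had moved only a pixel or two.
- **Other things:** The pictures showed no bystander moved, but I did not measure their positions at the end.
- **Off plan:** My first two presses on the collar peaked at about 70 N on the wrist, so I pressed more lightly after that. That is under the 120 N wrist limit. It is over the 40 N limit for the arm and gripper body, though only the finger pads appeared to be touching. The tool was also tilted about 3° at the end.

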